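Sort the demo kit into its rack and set the rack's clamp screw

TASK

Get the demo kit rack ready to slide: put the loose round LED puck in the blue bin, beside the puck already there, and the black power adapter in the yellow bin. Then turn the red-winged thumbscrew clockwise (seen from above) until it seats, back it off a quarter turn so the rack can still slide on its rail, and finish with the gripper still pinching the thumbscrew in that position, not letting go. Leave the glasses, the microphone and the globe lamp where they are.

Things in the scene. Friction and masses are not known exactly. Their poses are not given: they have to be found in the camera images.
- rack: Fixed grey base plate, 150 x 340 x 6 mm, top at height 18 mm, on an aluminium rail (400 mm, along the rack's y). Origin on the table under its centre, z up. A dark steel block (50 x 44 mm) rises at the centre to height 52 mm and carries the thumbscrew, on the vertical axis through the rack's origin. The two bins stand on the plate, one centred 100 mm to the +y side of the origin and the other 100 mm to the -y side; which is which varies. The rack does not move during the job.
- blue_bin: Blue open-topped bin fixed on the rack, outside 148 x 126 x 36 mm (x, y, z), walls and floor 4 mm, rim at height 54 mm. Origin at the centre of its underside (18 mm above the table), axes as the rack's. For the LED pucks.
- yellow_bin: Yellow open-topped bin, same size, mounting and origin as the blue one. For the power adapter.
- thumbscrew (a joint): Turn of the thumbscrew about its vertical axis, in rad; grows clockwise seen from above. It turns freely with light friction (about 0.05 N m, and it stays where it is left) up to a hard stop at 3.2, where it is seated; the other end stop is at 0. At the start it reads between 0.5 and 2.0. It does not rise or sink as it turns.
- wing (a point): Red upright wing of the thumbscrew, the part to pinch: 42 mm long (its x), 12 mm thick (its y), 36 mm high, standing on a black disc 42 mm in diameter. Origin on the screw's axis at the wing's foot, 66 mm above the table; wing top at 102 mm, so pinch its thin sides from above at about 90 mm height. A white mark on top lies at its -x end. It turns with the screw; at joint value 0 its axes are the rack's.
- puck_a: LED puck lamp: black disc 52 mm in diameter, 20 mm high, with a flat pale dome on top (28 mm high in all), about 70 g. Origin at the centre of its underside, z up. Lies loose on the table; it has to go into the blue bin.
- puck_b: Second LED puck lamp, same as puck_a, already lying flat in the blue bin, in the half towards the bin's -x wall (28 to 40 mm from the bin's centre); it stays in the bin. The free space is towards the bin's +x wall.
- adapter: Black power adapter block lying on the table, 52 x 30 x 28 mm (x, y, z), two steel prongs stick out a further 16 mm at its +x end, small green light on top, about 80 g. Origin at the centre of the underside of the block. Take it across its 30 mm width (y).
- glasses: Black smart glasses standing open on the table, 142 mm wide, temples 125 mm long (along its +x), 42 mm high. Origin under the middle of the front frame. Bystander: leave alone.
- microphone: Black hand microphone with a purple-grey ball head lying on rubber rests, 180 mm long (x), 48 mm high. Origin on the table under its middle. Bystander: leave alone.
- globe_lamp: White globe lamp, ball 84 mm in diameter on a black foot, 112 mm high. Origin under its centre. Bystander: leave alone.
There are look-alikes about, which are no part of the job. Of the things that look like the adapter, take the one that is farthest to the robot's right at the start.

How it is judged:
By the outcome, as a careful person would: the job done as asked, in the order asked, and still so for the second after the job is handed in, while the arm keeps its last pose, push and grip.
It also fails if it takes over 67 s, if anything falls off the work surface, if the arm or the gripper's body presses on something with over 40 N, if the wrist force passes 120 N, or if a joint passes its speed limit or range.

ROBOT

A 7-joint arm with a two-finger parallel gripper is mounted at the origin on the work surface. World frame = base frame: x ahead of the robot, y to its left, z up, the work surface at z = 0. Lengths are in m, angles in rad, forces in N, time in s.
With the tool pointing down it reaches from about 0.4 to 0.875 m from the base axis. Payload 19.3 kg.
Tool frame: the origin (TCP) lies at the very end of the fingers, on their centre line; the grasp point (between the pads) lies 19 mm behind it; z points along the fingers, y is the line along which they close (so a half turn about z gives the same grasp; the last joint's range is limited). The gripper opens to 85 mm and grips with 20 to 120 N. Pads are 22 mm wide; open, the fingers measure 114 mm over their backs; the gripper's body (76 mm by 85 mm) begins 54 mm behind the grasp point. The pads swing forward as they close: fully open they stand 13 mm farther back than shut.
Start: joints at [-1.182, 0.521, -0.036, 1.599, 0.021, 1.021, -0.113], TCP at [0.277, 0.56, 0.231] pointing down, gripper open.
Joint ranges: [-2.91, 2.91], [-0.3, 2.13], [-1.5, 1.42], [0.17, 2.43], [-1.26, 4.41], [0.16, 1.93], [-2.52, 2.52]. Speed limits (rad/s): [1.89, 1.89, 2.39, 2.39, 3.01, 3.01, 3.01].

INTERFACE

Orientations are given as [roll, pitch, yaw] about the fixed x, y, z axes, in that order (R = Rz(yaw) Ry(pitch) Rx(roll)).
In Python, from workcell import bot gives the robot as it stands.
- The arm moves only by the tool carry_out, never from a script. Its argument "rows" is a list that holds one entry, the list of rows, each a list of 4 numbers: the shift along the tool's x, y, z in m, then the turn about the tool's z in degrees. In form: [[[x, y, z, twist], ...]]. A call has 1 to 12 rows; each row is the pose to reach, as a shift and turn from the pose commanded when the call began, along the tool's axes at that moment; what a row does not reach only later rows make up. A row lasts 1/12 s, in which the tool goes at most 41.7 mm and 7.16 degrees, less where a joint would pass 70% of its speed; a pose out of reach is approached as far as the arm can. A call with a gripper value outside its range is refused whole. "grip" is the finger opening in m, from 0 to 0.0854, set as the call begins (left out, the last holds). The fingers move at their own pace and stop on an object; "grip_force" is the grip in N (left out, the last holds). Time passes only in rows, so rows that repeat a pose let the fingers close. It gives the time, the measured TCP pose, the force, the opening and the grip force at its end, in the units of the state.
- bot.observe(): the state, without advancing time (a new reading comes with each control period).
- bot.grab_frame(name): name is "side" or "top" or "wrist"; returns a dict with "pixels" (384x512x3 uint8, red, green, blue), "K" (3x3 intrinsics, pixels), "pose" (4x4, takes a point from camera to world coordinates). Camera axes: x right, y down, z forward; pixel columns grow to the right and rows downward; lengths in m; the calibration is good to about 2 mm. A picture is of the moment at which its call begins. There is no depth.
- bot.job_done(): hands the job in; it is judged then, once.
Trained networks look in a picture, given as the dict that the camera call returned (one of the last four; its "shot" number tells which), for a name from the list of things; names that differ only in an ending like _2 or _b are one class to them, and where a whole thing is asked for, a point or a joint stands for the part that bears it (a point fixed in the world has none). Each returns a list of dicts, best first, with "conf" (0 to 1); they miss things now and then, are a little off and sometimes report something else, mostly with a low value. They report only what shows in the picture. A call takes as long as a camera call. They do not tell look-alikes from the thing itself.
- bot.look_for(picture, label): "position" ([column, row] in pixels, amid what is visible of it).
- bot.regions_of(picture, label): "region" (384x512 bool, what is visible of it) and "position" ([column, row] in pixels, amid what is visible of it).
- bot.spot_point(picture, label): "position" ([column, row] in pixels: a listed point, or the origin of a listed thing).
The state is a dict: "clock": time; "qpos": joint angles; "qd": joint speeds; "joint_efforts": joint torques, N m; "position": TCP position; "tool_rot": TCP orientation; "force": force on the tool from outside, world axes, zero at the start; "moment": the same for the moment, N m; "grip_width": finger opening in m; "finger_force": force on a finger pad.
Only numpy, scipy, OpenCV 4.12 (cv2) and the standard library are available. Lean on these libraries where they do the work, as an engineer would, in place of code of your own. Each camera call takes 0.05 s, during which the arm holds its last target. There are 200 camera calls.

## Working session

There is one attempt and no reset: what is moved stays moved. The work goes in short steps, Python scripts to look and compute and a tool call to move; the robot and the scene stay as the last step left them, time stands still between calls to the robot, and variables do not carry over. Pictures are saved under pics/ and viewed, at most 10 in all, crops included, and the job is handed in when it is done.

Besides the shell and the picture viewer there is one more tool, called after "Request:" as a command line: name --argument value ..., lists and objects as JSON in quotes. carry_out: Moves the arm, as the interface text tells. Its arguments: {"type":"object","properties":{"rows":{"type":"array","items":{"type":"array","items":{"type":"array","items":{"type":"number"}}}},"grip":{"type":"number"},"grip_force":{"type":"number"}},"required":["rows"]}

```bash
mkdir -p pics; ls; cat > h.py <<'E'
import numpy as np, cv2
from workcell import bot
def world(f,px,z):
    K,T=f["K"],f["pose"]
    d=T[:3,:3]@np.linalg.solve(K,[px[0],px[1],1.]);o=T[:3,3]
    return o+d*(z-o[2])/d[2]
def save(f,n): cv2.imwrite("pics/"+n+".png",f["pixels"][:,:,::-1])
def shot(c,n=None):
    f=bot.grab_frame(c)
    if n: save(f,n)
    return f
E
python3 - <<'E'
from h import *
s=bot.observe();print({k:np.round(v,3) for k,v in s.items()})
a=shot("top","top0");b=shot("side","side0")
cv2.imwrite("pics/both0.png",cv2.resize(np.vstack([a["pixels"],b["pixels"]])[:,:,::-1],None,fx=.78,fy=.78))
Z=dict(puck_a=.0,adapter=.0,rack=0,blue_bin=.018,yellow_bin=.018,wing=.066,glasses=0,microphone=0,globe_lamp=0)
for l in Z:
    for d in bot.spot_point(a,l)[:4]: print(l,round(d["conf"],2),np.round(d["position"]),np.round(world(a,d["position"],Z[l])[:2],3))
E
```

```text
pics
{'clock': np.float64(0.0), 'qpos': array([-1.182,  0.522, -0.036,  1.6  ,  0.021,  1.021, -0.113]), 'qd': array([-0.   , -0.001, -0.   , -0.001, -0.   , -0.001,  0.002]), 'joint_efforts': array([ 0.0000e+00, -9.2709e+01,  1.9800e+00, -3.6996e+01,  1.8000e-02,
        8.0000e-03, -0.0000e+00]), 'position': array([0.277, 0.56 , 0.231]), 'tool_rot': array([-3.141,  0.   ,  2.683]), 'force': array([ 0.669, -0.215, -0.685]), 'moment': array([-0.032, -0.003, -0.009]), 'finger_force': np.float64(0.0), 'grip_width': np.float64(0.086)}
puck_a 0.83 [373. 230.] [ 0.498 -0.351]
puck_a 0.66 [124. 267.] [0.435 0.283]
adapter 0.8 [183. 160.] [0.71  0.135]
adapter 0.76 [262. 304.] [ 0.33  -0.056]
adapter 0.73 [169. 124.] [0.816 0.174]
adapter 0.59 [290. 238.] [ 0.486 -0.136]
rack 0.81 [155. 242.] [0.492 0.207]
rack 0.27 [122. 267.] [0.434 0.288]
blue_bin 0.65 [118. 253.] [0.468 0.292]
blue_bin 0.51 [158. 242.] [0.492 0.195]
yellow_bin 0.64 [197. 232.] [0.511 0.097]
wing 0.51 [151. 240.] [0.489 0.197]
glasses 0.6 [394. 185.] [ 0.615 -0.42 ]
microphone 0.74 [236. 140.] [ 0.759 -0.008]
globe_lamp 0.81 [311. 138.] [ 0.756 -0.212]
```

View pics/top0.png

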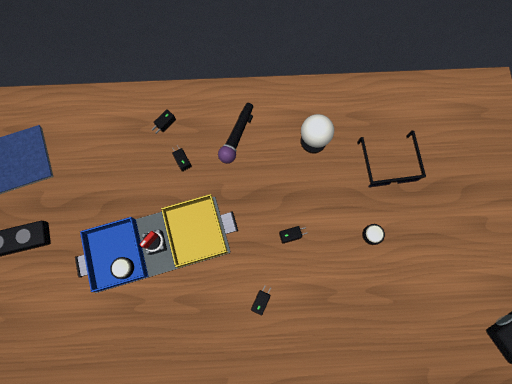

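View pics/side0.png

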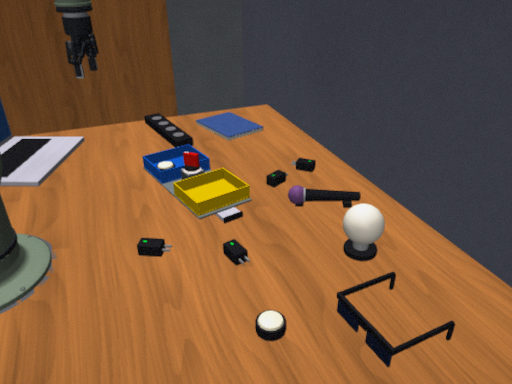

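The top view shows four adapters; the one farthest right is at px (290,238), with its prongs to the right. The loose puck is at (373,234) and the rack is at lower left, with blue at (118,253), puck_b at (122,267), yellow at (197,232) and the red wing at (151,240). Puck_b sits on the robot's side of the bin, so rack +x points away from the robot and blue is on the +y side.

```bash
cat >> h.py <<'E'
def plan(p,yaw_deg):
    "shift in tool axes and twist (deg) from the present pose to world p, yaw (tool pointing down)"
    s=bot.observe();y=s["tool_rot"][2];d=np.array(p)-s["position"]
    c,n=np.cos(y),np.sin(y)
    tw=-(yaw_deg-np.degrees(y)); tw=(tw+90)%180-90
    print("plan",np.round([c*d[0]+n*d[1],n*d[0]-c*d[1],-d[2]],4),round(tw,1),"(or +-180)  q7",round(s["qpos"][6],2),"yaw",round(np.degrees(y),1),"t",round(s["clock"],2))
def rect(f,label,z):
    d=bot.regions_of(f,label)
    if not d: print(label,"none");return
    out=[]
    for e in d[:4]:
        m=e["region"].astype(np.uint8)
        c=max(cv2.findContours(m,cv2.RETR_EXTERNAL,cv2.CHAIN_APPROX_NONE)[0],key=cv2.contourArea)[:,0]
        w=np.array([world(f,q,z)[:2] for q in c])
        r=cv2.minAreaRect((w*1000).astype(np.float32));b=cv2.boxPoints(r)
        e1,e2=b[1]-b[0],b[2]-b[1]; l=e1 if np.hypot(*e1)>np.hypot(*e2) else e2
        print(label,round(e["conf"],2),"c",np.round(np.array(r[0])/1000,4),"size",np.round(r[1]),"long-axis",round(np.degrees(np.arctan2(l[1],l[0]))%180,1),"px",np.round(e["position"]))
E
python3 - <<'E'
from h import *
a=shot("top")
rect(a,"blue_bin",.054);rect(a,"yellow_bin",.054);rect(a,"wing",.102);rect(a,"puck_a",.02);rect(a,"adapter",.028)
plan([.55,.1,.23],154);plan([.49,-.33,.2],154)
E
```

```text
blue_bin 0.67 c [0.4637 0.2897] size [153. 137.] long-axis 14.8 px [112. 249.]
yellow_bin 0.89 c [0.5107 0.0996] size [150. 127.] long-axis 14.0 px [193. 233.]
yellow_bin 0.66 c [ 0.4901 -0.1336] size [32. 57.] long-axis 104.4 px [290. 236.]
yellow_bin 0.26 c [ 0.7471 -0.2174] size [ 86. 102.] long-axis 177.4 px [313. 132.]
wing 0.64 c [ 0.7388 -0.0128] size [ 40. 164.] long-axis 155.7 px [238. 134.]
wing 0.59 c [0.4822 0.1887] size [39. 43.] long-axis 146.9 px [150. 239.]
wing 0.36 c [0.4757 0.1792] size [136.  64.] long-axis 14.5 px [157. 245.]
puck_a 0.89 c [ 0.4864 -0.3419] size [49. 56.] long-axis 113.0 px [371. 228.]
puck_a 0.69 c [0.4316 0.2813] size [54. 51.] long-axis 45.0 px [121. 265.]
adapter 0.76 c [ 0.4934 -0.136 ] size [30. 53.] long-axis 105.7 px [292. 237.]
adapter 0.7 c [0.8099 0.1847] size [38. 66.] long-axis 136.5 px [166. 124.]
adapter 0.6 c [0.7032 0.1359] size [61. 28.] long-axis 24.8 px [178. 157.]
plan [-0.4488 -0.2918  0.0013] -0.3 (or +-180)  q7 -0.11 yaw 153.7 t 0.85
plan [-0.5855 -0.7039  0.0313] -0.3 (or +-180)  q7 -0.11 yaw 153.7 t 0.85
```

Request:
carry_out --rows '[[[-0.45,-0.29,0,32],[-0.45,-0.29,0,32],[-0.45,-0.29,0,32],[-0.45,-0.29,0,32],[-0.45,-0.29,0,32],[-0.45,-0.29,0,32],[-0.45,-0.29,0,32],[-0.45,-0.29,0,32],[-0.45,-0.29,0,32],[-0.52,-0.5,0.02,64],[-0.52,-0.5,0.02,64],[-0.52,-0.5,0.02,64]]]'

```text
clock: 1.85
position: [0.4876, 0.113, 0.2245]
tool_rot: [3.141, -0.0, 1.743]
force: [1.7, 0.8, -0.1]
grip_width: 0.0854
finger_force: 0.0
```

```bash
python3 - <<'E'
from h import *
plan([.48,-.345,.2],90)
E
```

```text
plan [-0.45   -0.0859  0.0245] 9.9 (or +-180)  q7 -0.04 yaw 99.9 t 1.85
```

Request:
carry_out --rows '[[[-0.45,-0.085,0.02,10],[-0.45,-0.085,0.02,10],[-0.45,-0.085,0.02,10],[-0.45,-0.085,0.02,10],[-0.45,-0.085,0.02,10],[-0.45,-0.085,0.02,10],[-0.45,-0.085,0.02,10],[-0.45,-0.085,0.02,10],[-0.45,-0.085,0.02,10],[-0.45,-0.085,0.02,10],[-0.45,-0.085,0.02,10],[-0.45,-0.085,0.02,10]]]'

```text
clock: 2.85
position: [0.4813, -0.351, 0.2043]
tool_rot: [-3.141, 0.004, 1.567]
force: [-2.0, -0.8, 0.1]
grip_width: 0.085
finger_force: 0.0
```

Request:
carry_out --rows '[[[0,0,0,0],[0,0,0,0]]]'

```text
clock: 3.02
position: [0.4836, -0.3426, 0.2042]
tool_rot: [-3.141, -0.001, 1.574]
force: [-0.2, 0.4, 0.2]
grip_width: 0.0855
finger_force: 0.0
```

```bash
python3 - <<'E'
from h import *
f=shot("wrist","w1")
rect(f,"puck_a",.02)
for d in bot.spot_point(f,"puck_a"): print(d["conf"],world(f,d["position"],0))
a=shot("top");rect(a,"puck_a",.02)
plan([.48,-.345,.2],90)
E
```

```text
puck_a 0.94 c [ 0.4868 -0.3432] size [50. 52.] long-axis 90.2 px [258. 171.]
puck_a 0.73 c [ 0.4849 -0.3425] size [52. 58.] long-axis 113.0 px [373. 232.]
puck_a 0.63 c [0.4322 0.2805] size [57. 50.] long-axis 87.4 px [124. 265.]
plan [-0.0032 -0.0042  0.0046] 0.3 (or +-180)  q7 0.75 yaw 90.3 t 3.27
```

View pics/w1.png

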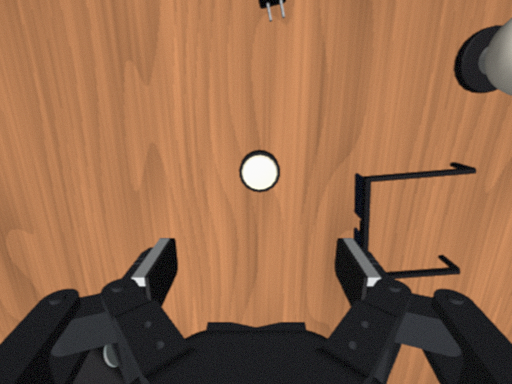

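The loose puck is at px (258,171), centred between the fingers. The glasses, at column 355 and beyond, are clear of them. Next: descend and grip.

Request:
carry_out --rows '[[[0,0.003,0.15,0],[0,0.003,0.15,0],[0,0.003,0.15,0],[0,0.003,0.15,0],[0,0.003,0.17,0],[0,0.003,0.185,0],[0,0.003,0.195,0],[0,0.003,0.2,0],[0,0.003,0.201,0],[0,0.003,0.201,0]]]'

```text
clock: 4.1
position: [0.4871, -0.3428, 0.0039]
tool_rot: [3.141, 0.0, 1.575]
force: [0.5, -0.6, -0.4]
grip_width: 0.085
finger_force: 0.0
```

Request:
carry_out --rows '[[[0,0,0,0],[0,0,0,0],[0,0,0,0],[0,0,0,0],[0,0,0,0],[0,0,0,0],[0,0,0,0],[0,0,0,0]]]' --grip 0.03 --grip_force 40

```text
clock: 4.77
position: [0.4871, -0.343, 0.0043]
tool_rot: [3.141, 0.0, 1.575]
force: [-1.9, 1.9, 10.1]
grip_width: 0.0503
finger_force: 39.8
```

Request:
carry_out --rows '[[[0,0,-0.04,0],[0,0,-0.08,0],[0.04,0,-0.12,-7],[0.08,0,-0.16,-14],[0.63,0.01,-0.18,-100],[0.63,0.01,-0.18,-100],[0.63,0.01,-0.18,-100],[0.63,0.01,-0.18,-100],[0.63,0.01,-0.18,-100],[0.63,0.01,-0.18,-100],[0.63,0.01,-0.18,-100],[0.63,0.01,-0.18,-100]]]'

```text
clock: 5.77
position: [0.4907, 0.0505, 0.167]
tool_rot: [3.141, 0.001, 2.825]
force: [1.8, -1.1, -1.0]
grip_width: 0.0503
finger_force: 42.7
```

```bash
python3 - <<'E'
from h import *
plan([.4995,.3028,.17],194)
E
```

```text
plan [ 0.0702  0.2425 -0.003 ] -32.1 (or +-180)  q7 1.05 yaw 161.9 t 5.77
```

Request:
carry_out --rows '[[[0.07,0.24,0,-32],[0.07,0.24,0,-32],[0.07,0.24,0,-32],[0.07,0.24,0,-32],[0.07,0.24,0,-32],[0.07,0.24,0,-32],[0.07,0.24,0,-32],[0.07,0.24,0,-32],[0.07,0.24,0,-32],[0.07,0.24,0,-32]]]'

```text
clock: 6.6
position: [0.501, 0.2971, 0.1664]
tool_rot: [-3.141, 0.0, -2.907]
force: [-0.0, -1.3, -1.1]
grip_width: 0.0503
finger_force: 42.7
```

```bash
python3 - <<'E'
from h import *
f=shot("wrist","w2")
rect(f,"blue_bin",.054);rect(f,"puck_a",.042)
plan([.4995,.3028,.04],194)
E
```

```text
blue_bin 0.7 c [0.464  0.2943] size [147. 126.] long-axis 13.8 px [269. 148.]
puck_a 0.87 c [0.58   0.3172] size [120. 104.] long-axis 13.4 px [255. 254.]
puck_a 0.81 c [0.4308 0.2753] size [51. 51.] long-axis 58.3 px [248. 107.]
plan [0.0002 0.0057 0.1264] -0.6 (or +-180)  q7 1.09 yaw -166.6 t 6.75
```

View pics/w2.png

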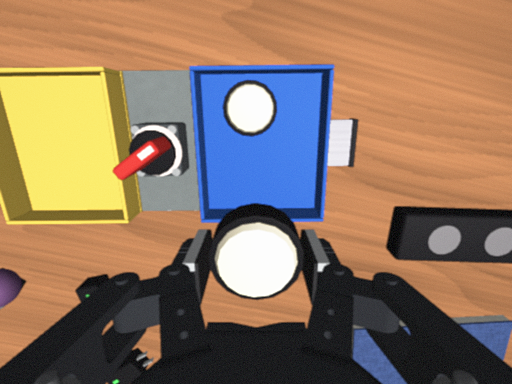

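Clear view: puck_b is at (248,107) in the -x half, the +x half is free, and the held puck hangs level. The wing points to lower-left at (145,155), with its white mark near the axis. Next: lower and release.

Request:
carry_out --rows '[[[0,0.006,0.03,0],[0,0.006,0.06,0],[0,0.006,0.09,0],[0,0.006,0.11,0],[0,0.006,0.125,0],[0,0.006,0.133,0],[0,0.006,0.137,0],[0,0.006,0.138,0],[0,0.006,0.138,0]]]'

```text
clock: 7.5
position: [0.4997, 0.3042, 0.0288]
tool_rot: [3.141, 0.001, -2.906]
force: [0.2, 0.6, -0.6]
grip_width: 0.0501
finger_force: 42.7
```

Request:
carry_out --rows '[[[0,0,0,0],[0,0,0,0],[0,0,0,0],[0,0,0,0],[0,0,-0.03,0],[0,0,-0.07,0],[0,0,-0.11,0],[0,0,-0.15,0],[0,0,-0.15,0]]]' --grip 0.066

```text
clock: 8.25
position: [0.5018, 0.3059, 0.1858]
tool_rot: [3.138, 0.009, -2.906]
force: [0.4, 0.4, 0.2]
grip_width: 0.0663
finger_force: 0.0
```

```bash
python3 - <<'E'
from h import *
f=shot("wrist","w3")
rect(f,"puck_a",.042)
rect(f,"wing",.102)
for d in bot.spot_point(f,"wing"): print(d["conf"],world(f,d["position"],.066))
# red pixels, wing
hsv=cv2.cvtColor(f["pixels"],cv2.COLOR_RGB2HSV)
m=((hsv[...,0]<8)|(hsv[...,0]>172))&(hsv[...,1]>190)&(hsv[...,2]>90)
print(m.sum(),np.argwhere(m).mean(0) if m.any() else None)
plan([.495,-.06,.2],105)
plan([.491,-.135,.2],105)
E
```

```text
puck_a 0.83 c [0.4308 0.2753] size [49. 50.] long-axis 177.4 px [240. 102.]
puck_a 0.78 c [0.5001 0.3059] size [51. 53.] long-axis 170.3 px [252. 177.]
wing 0.73 c [0.4861 0.2086] size [34. 50.] long-axis 154.7 px [145. 148.]
0.71 [0.48865043 0.19717989 0.066     ]
390 [146.82307692 144.64615385]
plan [ 0.089  -0.353  -0.0222] 88.5 (or +-180)  q7 1.08 yaw -166.5 t 8.45
plan [ 0.1104 -0.4249 -0.0222] 88.5 (or +-180)  q7 1.08 yaw -166.5 t 8.45
```

Request:
carry_out --rows '[[[0.11,-0.425,-0.02,88],[0.11,-0.425,-0.02,88],[0.11,-0.425,-0.02,88],[0.11,-0.425,-0.02,88],[0.11,-0.425,-0.02,88],[0.11,-0.425,-0.02,88],[0.11,-0.425,-0.02,88],[0.11,-0.425,-0.02,88],[0.11,-0.425,-0.02,88],[0.11,-0.425,-0.02,88],[0.11,-0.425,-0.02,88],[0.11,-0.425,-0.02,88]]]' --grip 0.06

```text
clock: 9.45
position: [0.4904, -0.1402, 0.1976]
tool_rot: [-3.14, 0.002, 1.865]
force: [-0.4, -0.3, -0.1]
grip_width: 0.06
finger_force: 0.0
```

Request:
carry_out --rows '[[[0,0,0,4],[0,0,0,4],[0,0,0,4],[0,0,0,4]]]'

```text
clock: 9.78
position: [0.4915, -0.1344, 0.1977]
tool_rot: [-3.14, -0.0, 1.811]
force: [-0.2, 0.2, -0.5]
grip_width: 0.0598
finger_force: 0.0
```

```bash
python3 - <<'E'
from h import *
f=shot("wrist","w4")
rect(f,"adapter",.028)
for d in bot.spot_point(f,"adapter"): print(d["conf"],d["position"],world(f,d["position"],0))
plan([.4935,-.136,.003],105)
E
```

```text
adapter 0.66 c [ 0.3453 -0.0562] size [32. 68.] long-axis 152.7 px [139.  69.]
adapter 0.62 c [ 0.4956 -0.1362] size [32. 61.] long-axis 103.1 px [259. 170.]
0.9 [142.5, 72.0] [ 0.33656655 -0.05526244  0.        ]
0.78 [261.1, 169.4] [ 4.97843516e-01 -1.34534083e-01  5.55111512e-17]
plan [-0.0019  0.0015  0.1951] -1.3 (or +-180)  q7 0.56 yaw 103.7 t 9.93
```

View pics/w4.png

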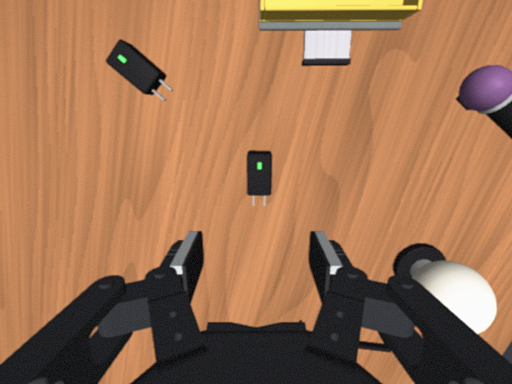

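The target adapter is at px (259,172), aligned with the tool with its prongs toward the gripper. Descend and grip.

Request:
carry_out --rows '[[[-0.002,0.004,0.04,0],[-0.002,0.004,0.08,0],[-0.002,0.004,0.12,0],[-0.002,0.004,0.15,0],[-0.002,0.004,0.17,0],[-0.002,0.004,0.183,0],[-0.002,0.004,0.19,0],[-0.002,0.004,0.192,0],[-0.002,0.004,0.192,0]]]'

```text
clock: 10.68
position: [0.4961, -0.1358, 0.0063]
tool_rot: [-3.142, -0.0, 1.808]
force: [-0.3, -0.8, -0.1]
grip_width: 0.06
finger_force: 0.0
```

Request:
carry_out --rows '[[[0,0,0,0],[0,0,0,0],[0,0,0,0],[0,0,0,0],[0,0,0,0],[0,0,0,0],[0,0,0,0],[0,0,0,0]]]' --grip 0.015 --grip_force 40

```text
clock: 11.35
position: [0.4967, -0.1357, 0.0073]
tool_rot: [3.14, 0.0, 1.808]
force: [-0.8, 0.8, 9.3]
grip_width: 0.0292
finger_force: 39.5
```

```bash
python3 - <<'E'
from h import *
plan([.511,.1,.15],104)
E
```

```text
plan [ 0.2258  0.0693 -0.1427] -0.4 (or +-180)  q7 0.68 yaw 103.6 t 11.35
```

Request:
carry_out --rows '[[[0,0,-0.04,0],[0,0,-0.08,0],[0.03,0.01,-0.115,0],[0.065,0.02,-0.13,0],[0.23,0.07,-0.13,0],[0.23,0.07,-0.13,0],[0.23,0.07,-0.13,0],[0.23,0.07,-0.13,0],[0.23,0.07,-0.13,0],[0.23,0.07,-0.13,0],[0.23,0.07,-0.13,0]]]'

```text
clock: 12.27
position: [0.51, 0.1046, 0.1366]
tool_rot: [3.141, 0.0, 1.809]
force: [0.1, -0.6, -1.4]
grip_width: 0.0295
finger_force: 40.4
```

```bash
python3 - <<'E'
from h import *
plan([.511,.103,.0295],104)
E
```

```text
plan [-0.0018  0.0006  0.1071] -0.3 (or +-180)  q7 0.15 yaw 103.7 t 12.27
```

Request:
carry_out --rows '[[[-0.002,0,0.035,0],[-0.002,0,0.065,0],[-0.002,0,0.085,0],[-0.002,0,0.097,0],[-0.002,0,0.103,0],[-0.002,0,0.106,0],[-0.002,0,0.106,0],[-0.002,0,0.106,0]]]'

```text
clock: 12.93
position: [0.5112, 0.1022, 0.0312]
tool_rot: [3.14, -0.0, 1.807]
force: [-0.2, 0.7, 0.4]
grip_width: 0.0292
finger_force: 40.5
```

Request:
carry_out --rows '[[[0,0,0,0],[0,0,0,0],[0,0,0,0],[0,0,0,0],[0,0,0,0],[0,0,-0.03,0],[0,0,-0.07,0],[0,0,-0.11,0],[0,0,-0.15,0],[0,0,-0.18,0],[0,0,-0.18,0],[0,0,-0.18,0]]]' --grip 0.05

```text
clock: 13.93
position: [0.5112, 0.1027, 0.2118]
tool_rot: [3.138, -0.001, 1.808]
force: [-0.0, 0.2, 0.1]
grip_width: 0.0497
finger_force: 0.0
```

```bash
python3 - <<'E'
from h import *
f=shot("wrist","w5")
rect(f,"adapter",.05);rect(f,"yellow_bin",.054);rect(f,"wing",.102)
def red(f):
    hsv=cv2.cvtColor(f["pixels"],cv2.COLOR_RGB2HSV)
    return ((hsv[...,0]<8)|(hsv[...,0]>172))&(hsv[...,1]>170)&(hsv[...,2]>60)
m=red(f); print(m.sum())
R=world(f,[256,170],.1);print(R)
plan([.4878,.1972,.2],104)
E
```

```text
adapter 0.8 c [0.51   0.1043] size [30. 55.] long-axis 103.5 px [260. 171.]
adapter 0.65 c [0.7744 0.1815] size [33. 68.] long-axis 119.3 px [502. 160.]
adapter 0.64 c [ 0.3567 -0.0312] size [46. 61.] long-axis 152.0 px [110. 249.]
adapter 0.61 c [0.6875 0.1429] size [64. 34.] long-axis 27.4 px [412. 178.]
yellow_bin 0.85 c [0.512  0.1029] size [147. 128.] long-axis 13.7 px [267. 172.]
wing 0.69 c [0.4883 0.1954] size [36. 38.] long-axis 175.0 px [253.  82.]
505
[0.50710232 0.12003065 0.1       ]
plan [0.0976 0.0007 0.0092] -0.4 (or +-180)  q7 0.11 yaw 103.6 t 14.13
```

View pics/w5.png

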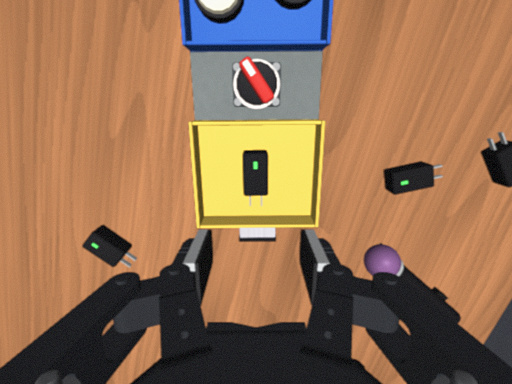

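The adapter lies flat in the yellow bin at px (256,172). The wing runs from its white mark at (248,66) to (270,98), so the screw reads about 55°. Next: move above the wing and look closely.

Request:
carry_out --rows '[[[0.098,0,0,-35],[0.098,0,0,-35],[0.098,0,0,-35],[0.098,0,0,-35],[0.098,0,0,-35],[0.098,0,0,-35],[0.098,0,0,-35],[0.098,0,0,-35]]]'

```text
clock: 14.8
position: [0.4875, 0.1971, 0.2097]
tool_rot: [-3.141, -0.0, 2.414]
force: [-0.5, -0.1, -0.0]
grip_width: 0.0502
finger_force: 0.0
```

```bash
cat >> h.py <<'E'
def wing(f):
    hsv=cv2.cvtColor(f["pixels"],cv2.COLOR_RGB2HSV)
    m=(((hsv[...,0]<8)|(hsv[...,0]>172))&(hsv[...,1]>150)&(hsv[...,2]>60))
    br=m&(hsv[...,2]>170)
    print("V pct",np.percentile(hsv[...,2][m],[10,50,90]),m.sum())
    w=np.array([world(f,[c,r],.102)[:2] for r,c in np.argwhere(m)])*1000
    r=cv2.minAreaRect(w.astype(np.float32));print("red rect",np.round(r[0],1),np.round(r[1],1),round(r[2],1))
E
python3 - <<'E'
from h import *
f=shot("wrist")
wing(f); rect(f,"wing",.102)
for d in bot.spot_point(f,"wing"): print(d["conf"],d["position"],world(f,d["position"],.066))
c=f["pixels"][70:270,160:360]; cv2.imwrite("pics/w6.png",cv2.resize(c[:,:,::-1],None,fx=3,fy=3))
plan([.4878,.1972,.2],139)
E
```

```text
V pct [122. 234. 245.] 459
red rect [485.2 201.1] [11.6 45.9] 48.3
wing 0.87 c [0.4854 0.204 ] size [35. 44.] long-axis 168.5 px [257. 179.]
0.9 [256.0, 180.9] [0.48925351 0.19616406 0.066     ]
plan [-0.0003  0.      0.01  ] -0.6 (or +-180)  q7 0.45 yaw 138.4 t 14.95
```

View pics/w6.png

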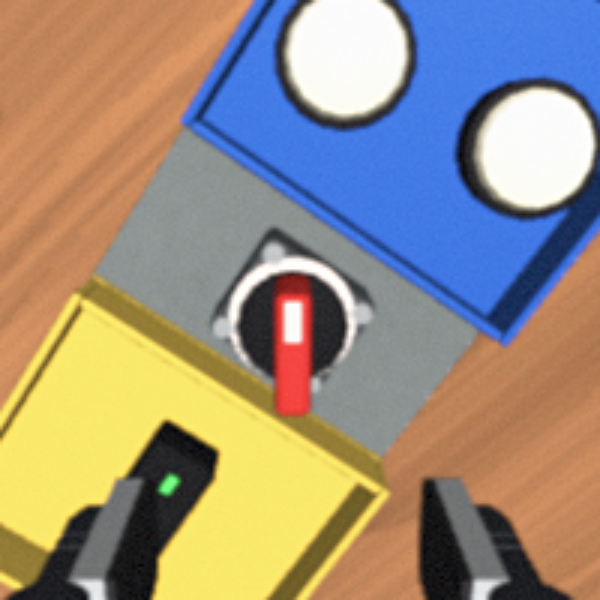

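The wing is vertical in the image at column ~258, aligned with the tool's x, and the pads are on either side. Descend and pinch.

Request:
carry_out --rows '[[[0,0.001,0.035,0],[0,0.001,0.07,0],[0,0.001,0.1,0],[0,0.001,0.12,0],[0,0.001,0.13,0],[0,0.001,0.136,0],[0,0.001,0.137,0],[0,0.001,0.137,0]]]'

```text
clock: 15.62
position: [0.4886, 0.1985, 0.0739]
tool_rot: [3.141, 0.0, 2.418]
force: [0.7, 0.2, 1.2]
grip_width: 0.05
finger_force: 0.0
```

Request:
carry_out --rows '[[[0,0,0,0],[0,0,0,0],[0,0,0,0],[0,0,0,0],[0,0,0,0],[0,0,0,0],[0,0,0,0],[0,0,0,0],[0,0,0,0],[0,0,0,0]]]' --grip 0.0 --grip_force 60

```text
clock: 16.45
position: [0.4884, 0.1983, 0.0741]
tool_rot: [3.141, 0.0, 2.418]
force: [-3.6, -2.5, 13.2]
grip_width: 0.011
finger_force: 58.5
```

```bash
python3 - <<'E'
from h import *
s=bot.observe();print(np.round(s["moment"],3),np.round(s["qpos"],3),np.degrees(s["tool_rot"]),s["force"],s["position"])
E
```

```text
[-0.521  0.755 -0.016] [-0.604  0.607  0.144  1.984 -0.155  0.56   0.494] [1.79966569e+02 8.44056772e-03 1.38562211e+02] [-3.58986301 -2.53566459 13.21320067] [0.4883699  0.19828027 0.07410807]
```

Request:
carry_out --rows '[[[0,0,0,7],[0,0,0,14],[0,0,0,21],[0,0,0,28],[0,0,0,35],[0,0,0,42],[0,0,0,49],[0,0,0,56],[0,0,0,63],[0,0,0,70],[0,0,0,77],[0,0,0,84]]]'

```text
clock: 17.45
position: [0.4904, 0.1984, 0.0742]
tool_rot: [3.138, -0.003, 0.946]
force: [11.3, -1.9, -2.7]
grip_width: 0.011
finger_force: 58.3
```

Request:
carry_out --rows '[[[0,0,0,6],[0,0,0,12],[0,0,0,18],[0,0,0,24],[0,0,0,30],[0,0,0,34],[0,0,0,36],[0,0,0,37],[0,0,0,38],[0,0,0,38],[0,0,0,38]]]'

```text
clock: 18.37
position: [0.491, 0.1976, 0.0742]
tool_rot: [3.139, -0.005, 0.288]
force: [14.1, -5.7, -2.0]
grip_width: 0.0112
finger_force: 58.8
```

```bash
python3 - <<'E'
from h import *
s=bot.observe();print(np.round(s["moment"],3),np.round(s["qpos"],3),np.degrees(s["tool_rot"]),s["force"],s["position"])
E
```

```text
[-1.393 -2.957 -0.064] [-0.989  0.743  0.713  2.001 -0.772  0.683 -1.059] [179.87928917  -0.31150982  16.5067728 ] [14.13228108 -5.74838816 -2.04418815] [0.49102932 0.1976031  0.07423418]
```

Request:
carry_out --rows '[[[0,0,0,1],[0,0,0,2],[0,0,0,3],[0,0,0,4],[0,0,0,4],[0,0,0,4]]]'

```text
clock: 18.87
position: [0.491, 0.1975, 0.0742]
tool_rot: [3.14, -0.006, 0.218]
force: [14.4, -6.2, -1.8]
grip_width: 0.011
finger_force: 58.8
```

```bash
cat > st.py <<'E'
from h import *
s=bot.observe();print("Mz",round(s["moment"][2],3),"yaw",round(np.degrees(s["tool_rot"][2]),2),"q7",round(s["qpos"][6],3),"eff7",round(s["joint_efforts"][6],3),"F",np.round(s["force"],1),"t",round(s["clock"],2))
E
python3 st.py
```

```text
Mz -0.04 yaw 12.5 q7 -1.113 eff7 -0.079 F [14.4 -6.2 -1.8] t 18.87
```

Request:
carry_out --rows '[[[0,0,0,1],[0,0,0,2],[0,0,0,2],[0,0,0,2]]]'

```text
clock: 19.2
position: [0.491, 0.1974, 0.0742]
tool_rot: [3.14, -0.006, 0.183]
force: [14.5, -6.6, -2.8]
grip_width: 0.0111
finger_force: 58.7
```

```bash
python3 st.py
```

```text
Mz 0.14 yaw 10.51 q7 -1.139 eff7 -0.27 F [14.5 -6.6 -2.8] t 19.2
```

Request:
carry_out --rows '[[[0,0,0,1],[0,0,0,2],[0,0,0,2],[0,0,0,2]]]'

```text
clock: 19.53
position: [0.491, 0.1975, 0.0743]
tool_rot: [3.14, -0.006, 0.15]
force: [13.9, -7.5, -0.9]
grip_width: 0.0112
finger_force: 65.6
```

```bash
python3 st.py
```

```text
Mz 1.258 yaw 8.6 q7 -1.165 eff7 -1.406 F [13.9 -7.5 -0.9] t 19.53
```

It is seated: the moment rises sharply from yaw ≈ 10.6°. Back off 90° to yaw ≈ 100.6°, a turn of -92° from here.

Request:
carry_out --rows '[[[0,0,0,-7],[0,0,0,-14],[0,0,0,-21],[0,0,0,-28],[0,0,0,-35],[0,0,0,-42],[0,0,0,-49],[0,0,0,-56],[0,0,0,-63],[0,0,0,-70],[0,0,0,-76],[0,0,0,-82]]]'

```text
clock: 20.53
position: [0.4896, 0.1988, 0.0742]
tool_rot: [3.139, -0.001, 1.586]
force: [2.6, -0.1, 5.1]
grip_width: 0.0109
finger_force: 59.8
```

Request:
carry_out --rows '[[[0,0,0,-4],[0,0,0,-7],[0,0,0,-9],[0,0,0,-10],[0,0,0,-10],[0,0,0,-10],[0,0,0,-10],[0,0,0,-10]]]'

```text
clock: 21.2
position: [0.4893, 0.1987, 0.0742]
tool_rot: [3.139, -0.001, 1.755]
force: [1.8, 0.5, 6.4]
grip_width: 0.0111
finger_force: 60.0
```

```bash
python3 st.py; python3 - <<'E'
from h import *
f=shot("wrist");a=shot("top");b=shot("side")
rect(a,"puck_a",.04);rect(a,"adapter",.045)
for d in bot.spot_point(a,"glasses")+bot.spot_point(a,"globe_lamp")+bot.spot_point(a,"microphone"): print(round(d["conf"],2),np.round(world(a,d["position"],0)[:2],3))
cv2.imwrite("pics/end.png",cv2.resize(np.hstack([f["pixels"],a["pixels"]])[:,:,::-1],None,fx=.78,fy=.78))
E
```

```text
Mz 0.016 yaw 100.57 q7 0.019 eff7 -0.051 F [1.8 0.5 6.4] t 21.2
puck_a 0.79 c [0.431  0.2737] size [55. 49.] long-axis 87.4 px [125. 266.]
adapter 0.68 c [0.8009 0.1795] size [40. 64.] long-axis 136.9 px [165. 124.]
adapter 0.62 c [ 0.3364 -0.0527] size [30. 52.] long-axis 150.0 px [265. 302.]
adapter 0.56 c [0.5086 0.0996] size [35. 57.] long-axis 106.1 px [194. 232.]
adapter 0.54 c [0.6941 0.1311] size [61. 29.] long-axis 25.2 px [181. 158.]
0.95 [ 0.63  -0.424]
0.8 [ 0.755 -0.22 ]
0.92 [ 0.764 -0.007]
```

View pics/end.png

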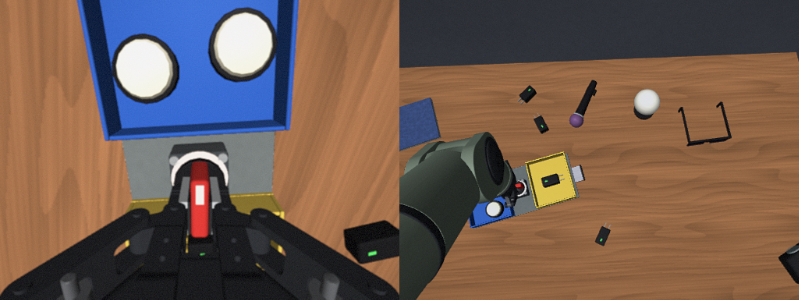

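The end picture shows both pucks flat in the blue bin, the adapter in the yellow bin, and the wing pinched and aligned with the fingers, with its mark at px (200,195). The bystanders have not moved. Handing in.

```bash
python3 -c "
from workcell import bot
print(bot.job_done())"
```

```text
the job is handed in; nothing more can be done
None
```

Job handed in at about 21 s: the puck is in the blue bin, the adapter is in the yellow bin, and the thumbscrew was seated, backed off about 90° and is still pinched; the hand-in call returned no verdict.

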